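# Angle the inspection mirror onto the bangle's mark

## Task

A jar stands in the way between the small swinging mirror and the bangle on its stand: first stand it upright on the bench, clear of the straight view from camera to mirror and from mirror to bangle, and let go of it. Then take the mirror by the upright pin on its arm and swing it until the bench camera, looking into the mirror, sees the round disc on the bangle in the middle of its picture. Finish while still holding the pin at that angle (a spring swings the mirror back otherwise), and leave the hammer, the spool and the steel block where they are.

Things in the scene. Friction and masses are not known exactly. Their poses are not given: they have to be found in the camera images.
- station: Aluminium base bar fixed on the bench (60 mm wide, 8 mm high, from 320 mm on the -y side to 40 mm on the +y side of its origin) with a grey bench camera at its -y end and the mirror's pillar. Origin on the bench under the mirror's turning axis, z up. The camera (top 113 mm above the bench) looks along the station's +y straight at the mirror.
- lens (a point): Centre of the front of the camera's black lens barrel, 200 mm from the mirror's axis, 85 mm above the bench.
- mirror_axis (a point): Point on the mirror's upright turning axis at the middle of its reflecting face, 85 mm above the bench; the face passes through the axis. The camera sees the disc in the middle of its picture when the face's normal bisects the directions from here to the lens and to the disc: with the mirror turned about 0.65 to 1.1 rad from where it starts.
- mirror: Mirror 58 x 54 mm in a dark frame 64 mm wide, 55 to 115 mm above the bench; a steel arm (65 to 75 mm up) out of its back carries the pin. Origin on the axis at the bench; -y is the face's normal, +y points to the pin. Turns about z only, counter-clockwise from above, 0 (start: axes as the station's, facing the camera) to 1.4 rad. A spring drives it back, 1.5 to 2.5 N at the pin.
- pin (a point): Grip point on the upright round steel pin, 10 mm in diameter, that stands on the mirror's arm behind the face, 80 mm from the turning axis, from 75 to 130 mm above the bench. The point is on the pin's axis 115 mm above the bench. It can be pinched from above in any direction.
- view_line (a point): A point on the camera's line of view after reflection in the mirror, 200 mm from the mirror's axis and 85 mm above the bench (nothing to see there). Its x axis points along that line, away from the mirror, z up; it turns twice as far as the mirror. The disc is in the middle of the picture when it lies on this line.
- rail: Aluminium flat rail lying on the bench, 60 mm wide, 8 mm high, fixed. Origin on the bench under the mirror's turning axis; the rail runs along its +x axis from 40 to 310 mm. The bangle stand and, at the start, the jar are on it.
- bangle_stand: Dark steel foot clamped on the rail with a wooden cone of 52 mm diameter, 122 mm high over the bench in all, on which a steel bangle sits; fixed. Origin on top of the rail straight under the disc; its +x axis points away from the mirror.
- mark (a point): Centre of the round face (24 mm across) of the steel disc on the bangle, facing the mirror, 85 mm above the bench, 200 to 260 mm from the mirror's axis.
- jar: Closed jar with steel lid, 48 mm in diameter, 110 mm high, about 0.2 kg, loose, standing on the rail in the line between mirror and disc, 95 to 120 mm from the mirror's axis. Origin at the centre of its underside, z up.
- hammer: Bystander: hammer 220 mm long lying on the bench, on the station's +y side. Origin at its underside, handle to its -x.
- spool: Bystander: brass spool 52 mm in diameter, 36 mm high, standing on the bench. Origin at the centre of its underside.
- dapping_block: Bystander: steel cube of 50 mm with round hollows, standing on the bench beyond the camera. Origin at the centre of its underside.
There are look-alikes about, which are no part of the job. Leave any green look-alike of the jar alone.

How it is judged:
By the outcome, as a careful person would: the job done as asked, in the order asked, and still so for the second after the job is handed in, while the arm keeps its last pose, push and grip.
It also fails if it takes over 51 s, if anything falls off the work surface, if the arm or the gripper's body presses on something with over 40 N, if the wrist force passes 120 N, or if a joint passes its speed limit or range.

## Robot

A 6-joint arm with a two-finger parallel gripper is mounted at the origin on the work surface. World frame = base frame: x ahead of the robot, y to its left, z up, the work surface at z = 0. Lengths are in m, angles in rad, forces in N, time in s.
With the tool pointing down it reaches from about 0.3 to 0.875 m from the base axis. Payload 6.4 kg.
Tool frame: the origin (TCP) lies on the mounting face of the last link; the fingertips stand 173 mm ahead of it and the grasp point (between the pads) lies 155 mm ahead of it; z points along the fingers, x is the direction in which the jaws open and shut, and the axes are right-handed (so a half turn about z gives the same grasp; the last joint's range is limited). The gripper opens to 85 mm and grips with 20 to 120 N. Pads are 22 mm wide; open, the fingers measure 114 mm over their backs; the gripper's body (76 mm by 85 mm) begins 54 mm behind the grasp point. The pads swing forward as they close: fully open they stand 13 mm farther back than shut.
Start: joints at [1.139, 0.181, 1.607, -0, 1.354, -0.206], TCP at [0.129, 0.56, 0.405] pointing down, gripper open.
Joint ranges: [-2.99, 2.99], [-0.89, 2.07], [0.3, 2.58], [-1.14, 4.28], [0, 2.63], [-3.12, 3.12]. Speed limits (rad/s): [2.57, 2.57, 3.01, 3.14, 3.14, 3.14].

## Interface

Orientations are given as [roll, pitch, yaw] about the fixed x, y, z axes, in that order (R = Rz(yaw) Ry(pitch) Rx(roll)).
In Python, from cell import ctrl, planner, readout, vision gives the robot as it stands. The module is installed in compiled form; this text tells all that it offers. Calls block until the motion is done:
- ctrl.movep(position, orientation): joint-space move of the TCP to a pose.
- ctrl.move_linear(position, v=0.15, ori=None): straight line of the TCP; ori=None keeps the orientation; v is the mean speed in m/s.
- ctrl.move_joints(angles): joint-space move.
- ctrl.set_gripper(opening, newtons=None): opening from 0.0 (shut) to 1.0 (fully open); newtons is the grip in N (None keeps the last); returns when the fingers have stopped.
- ctrl.sleep(seconds).
- planner.inverse_kinematics(position, orientation): joint angles nearest the present ones, or None.
- readout.observe(): the state.
- vision.camera(name): name is "scene" or "top" or "wrist"; returns the picture (420x560x3 uint8, red, green, blue); there is no depth.
- vision.camera_info(name): a dict with "camera_matrix" (3x3 intrinsics, pixels), "eye" and "orientation" of the camera in the world. Camera axes: x right, y down, z forward; pixel columns grow to the right and rows downward; lengths in m; the calibration is good to about 2 mm. A picture is of the moment at which its call begins: read the wrist's pose just before it. camera_info takes no time and is no camera call; for the wrist camera it gives the pose at the moment of the call.
A pose or a line that the arm cannot do raises ctrl.Unreachable and nothing moves.
- ctrl.sign_off(): hands the job in, once; it reports no verdict.
The state is a dict: "clock": time; "joint_positions": joint angles; "joint_velocities": joint speeds; "joint_efforts": joint torques, N m; "eef_pos": TCP position; "orientation": TCP orientation; "ft_force": force on the tool from outside, world axes, zero at the start; "torque": the same for the moment, N m; "opening": opening from 0.0 (shut) to 1.0 (fully open).
Only numpy, scipy, OpenCV 4.12 (cv2) and the standard library are available. Lean on these libraries where they do the work, as an engineer would, in place of code of your own. Each camera call takes 0.05 s, during which the arm holds its last target. There are 200 camera calls.

## Working session

There is one attempt and no reset: what is moved stays moved. The work goes in short steps, each a Python script; the robot and the scene stay as the last script left them, time stands still between calls to the robot, and variables do not carry over. Pictures are saved under pics/ and viewed, about 8 in all and at most 12, crops included, and the job is handed in when it is done.

```bash
mkdir -p pics
python3 - <<'E'
from cell import ctrl, planner, readout, vision
import cv2
for n in ("scene","top"):
    cv2.imwrite(f"pics/{n}0.png",vision.camera(n)[:,:,::-1]); i=vision.camera_info(n); print(n,i)
print(readout.observe())
E
```

```text
scene {'camera_matrix': array([[428.21098101,   0.        , 280.41553147],
       [  0.        , 428.21098101, 207.13661271],
       [  0.        ,   0.        ,   1.        ]]), 'eye': array([1.26965903, 0.18012505, 0.67341095]), 'orientation': array([-2.28136593,  0.01391303,  1.76202921])}
top {'camera_matrix': array([[444.6310845 ,   0.        , 280.5164854 ],
       [  0.        , 444.6310845 , 212.41783368],
       [  0.        ,   0.        ,   1.        ]]), 'eye': array([0.47373293, 0.04418521, 0.94597134]), 'orientation': array([-2.98755282,  0.01929017, -1.56875649])}
{'clock': 0.1, 'joint_positions': array([ 1.13868301e+00,  1.81447726e-01,  1.60792820e+00,  9.43397743e-07,
        1.35378376e+00, -2.06324057e-01]), 'joint_velocities': array([-4.96040068e-05, -7.57738439e-04, -1.16322503e-03, -1.27524371e-03,
        1.39308999e-03,  1.21969961e-03]), 'joint_efforts': array([ 2.50131188e-04, -4.45874405e+01, -3.52235985e+01, -2.87076145e-04,
        4.16188559e-03, -3.33349203e-05]), 'eef_pos': array([0.12862475, 0.56018912, 0.40387496]), 'orientation': array([-3.14127073e+00,  1.53360256e-03,  1.34500711e+00]), 'ft_force': array([-0.19485133, -0.19713555, -0.40332008]), 'torque': array([-0.00806189, -0.00198998, -0.01756579]), 'opening': 1.0043915606652207}
```

View pics/scene0.png

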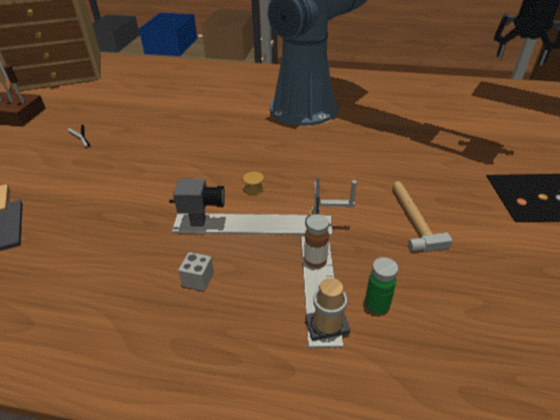

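View pics/top0.png

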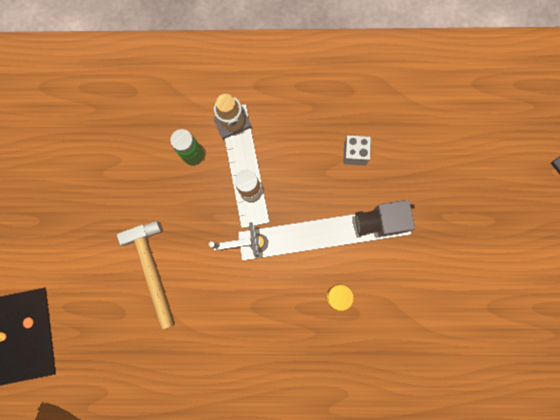

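The scene picture shows the camera at (198,195), mirror and pin at (318,195) and (353,190), the brown jar at (316,242), the bangle stand at (330,310) and the green jar at (380,287). In the top picture the pin is at (212,245), the brown jar's lid at (247,180), the bangle at (230,112) and the green jar at (185,142). The brown jar is the one to move: it stands on the rail between mirror and bangle, and the green one is the look-alike. Next I'll measure the bar and rail edges and make an enlarged crop.

```bash
cat > h.py <<'E'
import numpy as np, cv2
from scipy.spatial.transform import Rotation as Ro
def rays(info,px):
    px=np.atleast_2d(np.asarray(px,float)); K=info["camera_matrix"]
    d=np.c_[px,np.ones(len(px))]@np.linalg.inv(K).T
    return np.asarray(info["eye"]), d@Ro.from_euler("xyz",info["orientation"]).as_matrix().T
def cast(info,px,z):
    e,d=rays(info,px); return (e+d*((z-e[2])/d[:,2])[:,None])
def proj(info,P):
    R=Ro.from_euler("xyz",info["orientation"]).as_matrix(); c=(np.atleast_2d(P)-info["eye"])@R
    p=c@info["camera_matrix"].T; return p[:,:2]/p[:,2:]
def tri(obs):
    A=np.zeros((3,3));b=np.zeros(3)
    for info,px in obs:
        e,d=rays(info,px); d=d[0]/np.linalg.norm(d[0]); M=np.eye(3)-np.outer(d,d); A+=M;b+=M@e
    P=np.linalg.solve(A,b); return P,[np.round(proj(i,P)[0]-p,1) for i,p in obs]
E
python3 - <<'E'
from cell import vision
from h import *
i=vision.camera_info("top"); im=cv2.imread("pics/top0.png")
hsv=cv2.cvtColor(im,cv2.COLOR_BGR2HSV)
m=((hsv[...,1]<45)&(hsv[...,2]>165)).astype(np.uint8); m[:90]=0
m[:, :222]=0
n,l,st,c=cv2.connectedComponentsWithStats(m)
for k in range(1,n):
    if st[k,4]>30: print(st[k],c[k])
# edge lines: sample mask extents
def fit(pts,z=.008):
    P=cast(i,pts,z)[:,:2]; vx,vy,x,y=cv2.fitLine(P.astype(np.float32),cv2.DIST_HUBER,0,.001,.001).ravel(); return np.array([x,y]),np.array([vx,vy]),np.abs((P-[x,y])@[-vy,vx]).max()
up=[];lo=[]
for x in range(275,350,3):
    r=np.flatnonzero(m[200:280,x])+200; up.append((x,r.min()-.5+0));lo.append((x,r.max()+.5))
le=[];ri=[]
for y in list(range(138,166,2))+list(range(204,218,2)):
    r=np.flatnonzero(m[y,222:290])+222; le.append((r.min()-.5,y));ri.append((r.max()+.5,y))
for n_,s in(("up",up),("lo",lo),("le",le),("ri",ri)):
    o,d,e=fit(s); print(n_,o,np.degrees(np.arctan2(d[1],d[0])),e)
a=cv2.resize(im[80:270,160:430],None,fx=2.9,fy=2.9,interpolation=cv2.INTER_CUBIC)
cv2.imwrite("pics/topc.png",a)
s=cv2.imread("pics/scene0.png")[150:350,160:430]
cv2.imwrite("pics/scenec.png",cv2.resize(s,None,fx=2.9,fy=2.9,interpolation=cv2.INTER_CUBIC))
E
```

```text
[222  98  19  26  84] [233.8452381  114.10714286]
[ 225  129   44  101 2251] [245.57618836 177.24833407]
[346 136  24  24 381] [357.32808399 147.54068241]
[ 259  215  152   42 2753] [313.81801671 235.36360334]
[222 231  34  29 431] [241.91647332 244.86310905]
up [ 0.60113716 -0.00229252] -81.16539 0.0010678500273876418
lo [0.5400877  0.00579584] -81.15425 0.0009805396562679702
le [0.6801475  0.16466212] 11.576498 0.0010829847602728526
ri [0.6800147  0.10432397] 11.549496 0.0008793663768213543
```

View pics/topc.png

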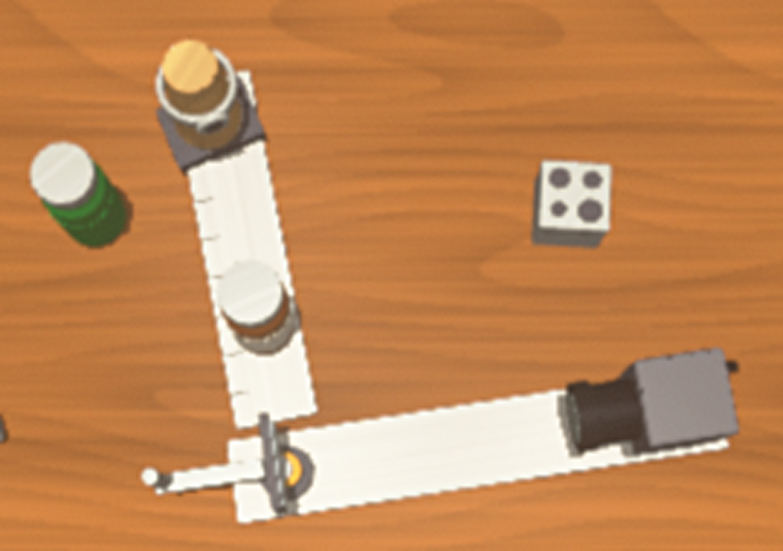

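View pics/scenec.png

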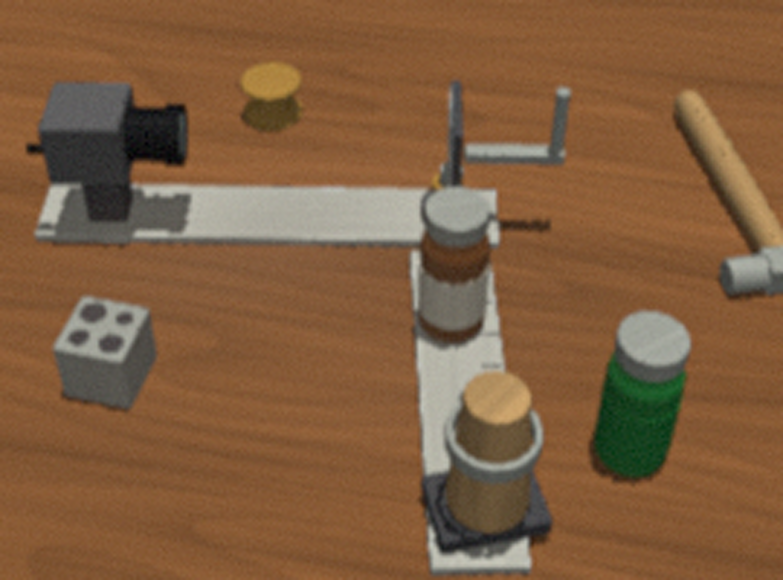

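The crops confirm the brown jar with its lid at top (247.2,181.0) and scene (317.2,224.5). The pin top is at top (211.7,244.5) and scene (354.1,181.7), and the disc shows at top (233,122). The bar and rail edges both measure about 60 mm apart. Next I'll compute positions and check them.

Run:
```python
from cell import vision,planner
from h import *
t,s=vision.camera_info("top"),vision.camera_info("scene")
a=np.radians(-81.16); r=np.radians(11.56)
bo=(np.array([.60113716,-.00229252])+[.5400877,.00579584])/2
ro=(np.array([.6801475,.16466212])+[.6800147,.10432397])/2
u=np.array([np.cos(a),np.sin(a)]); v=np.array([np.cos(r),np.sin(r)])
k=np.linalg.solve(np.c_[u,-v],ro-bo); A=bo+k[0]*u
nb=np.array([-u[1],u[0]]); nr=np.array([-v[1],v[0]])
print("axis",A,"bar w",(np.array([.60113716,-.00229252])-[.5400877,.00579584])@nb,"rail w",(np.array([.6801475,.16466212])-[.6800147,.10432397])@nr,"theta",(r-a)/2)
for n,p in {"jarlid":[(t,(247.2,181.)),(s,(317.2,224.5))],"pintop":[(t,(211.7,244.5)),(s,(354.1,181.7))],
 "spool":[(t,(340.5,298)),(s,(253.4,178))]}.items():
    P,e=tri(p); d=P[:2]-A; print(n,P.round(4),e,"r",np.linalg.norm(d).round(4),"along/off rail",d@v,d@nr,"along/off bar(+y)",-d@u,d@nb)
print("jar by plane",cast(t,(247.2,181),.118),"pin plane",cast(t,(211.7,244.5),.13),cast(s,(354.1,181.7),.13))
print("disc top at z .097",(D:=cast(t,(233.1,121),.095)[0]),(D[:2]-A)@v,(D[:2]-A)@nr)
print("block",cast(t,(357.3,147.5),.05),"green",cast(t,(182,139),.11))
# bar ends check
for p in((410.5,235),(240.5,247)): d=cast(t,p,.008)[0,:2]-A; print("bar end",-d@u)
P=[A[0]-.0+ .107*v[0],A[1]+.107*v[1]]
for yaw in (r,r+np.pi/2,r-np.pi/2): print(planner.inverse_kinematics([*P,.3],[np.pi,0,yaw]))
```

```text
axis [0.55397952 0.10869984] bar w 0.0590812895137251 rail w 0.059087601820435 theta 0.8091346412245712
jarlid [0.665  0.1262 0.1086] [array([-0.6,  0.1]), array([-0.6,  0. ])] r 0.1124 along/off rail 0.1122832319801735 -0.005147756677654706 along/off bar(+y) 0.00018645787616448423 0.11240101786098831
pintop [0.5409 0.1879 0.1271] [array([-0.3,  0. ]), array([-0.2,  0. ])] r 0.0803 along/off rail 0.003067215840425994 0.08019276646997286 along/off bar(+y) 0.08024797407662089 -0.0007417976256010451
spool [ 0.4409 -0.0587  0.0313] [array([-0.2,  0. ]), array([-0.2, -0. ])] r 0.2021 along/off rail -0.14435850094205568 -0.14137229227913303 along/off bar(+y) -0.14806356901092949 -0.13748702247935926
jar by plane [[0.66302461 0.12414317 0.118     ]] pin plane [[0.54072385 0.18687723 0.13      ]] [[0.54462662 0.18831977 0.13      ]]
disc top at z .097 [0.79146776 0.1563563  0.095     ] 0.24222095507772481 -0.0009014536323898492
block [[ 0.7493185  -0.09768763  0.05      ]] green [[0.74946736 0.25418302 0.11      ]]
bar end -0.31890073147143616
bar end 0.039166022210557885
[ 1.87003501e-02  4.89348781e-01  1.42690521e+00 -4.44089210e-16
  1.22533866e+00 -1.83059711e-01]
[ 0.01870035  0.48934878  1.42690521  0.          1.22533866 -1.75385604]
[ 1.87003501e-02  4.89348781e-01  1.42690521e+00 -4.44089210e-16
  1.22533866e+00  1.38773662e+00]
```

The numbers agree: pin radius 80.3 mm, bar ends at -319 and +39 mm, disc 242 mm out on the rail line, and mirror angle about 0.809 rad. Next I'll move the jar.

Run:
```python
from cell import ctrl, planner, readout, vision
import numpy as np, cv2
r=np.radians(11.56); o=[np.pi,0,r-np.pi/2]
J=(.664,.1255); T=(.68,.01)
def st(n): s=readout.observe(); print(n,s["clock"].__round__(2),s["eef_pos"].round(4),s["ft_force"].round(1),round(s["opening"],3))
ctrl.movep([*J,.40],o); st("above")
ctrl.move_linear([*J,.30],.2); ctrl.move_linear([*J,.243],.08); st("down")
ctrl.set_gripper(0.0,40); st("grip")
ctrl.move_linear([*J,.275],.1); st("lift")
ctrl.move_linear([*T,.275],.2)
ctrl.move_linear([*T,.2365],.06); st("placed")
ctrl.move_linear([*T,.2345],.02); st("placed2")
cv2.imwrite("pics/top1.png",vision.camera("top")[:,:,::-1])
```

```text
above 2.55 [0.6637 0.1265 0.4001] [-0.4 -0.3  0.2] 1.003
down 4.06 [0.6643 0.1255 0.2433] [ 0.4  0.  -0.5] 1.003
grip 4.51 [0.6643 0.1256 0.2439] [-0.6  0.9  5.3] 0.541
lift 4.97 [0.6641 0.1255 0.2756] [ 0.5  0.4 -2.9] 0.544
placed 6.5 [0.6799 0.0101 0.236 ] [ 0.2  0.6 -1.7] 0.544
placed2 6.75 [0.6804 0.0101 0.2359] [-2.6  1.7  6.2] 0.541
```

Run:
```python
from cell import ctrl, planner, readout, vision
import numpy as np, cv2, pickle
T=(.68,.01)
ctrl.set_gripper(1.0); ctrl.move_linear([*T,.30],.12); ctrl.move_linear([*T,.38],.25)
ctrl.movep([.541,.188,.36],[np.pi,0,np.radians(8.84)])
ctrl.sleep(.2)
i=vision.camera_info("wrist"); im=vision.camera("wrist")
pickle.dump(i,open("w1.pkl","wb")); print(i)
cv2.imwrite("pics/w1.png",im[:,:,::-1])
cv2.imwrite("pics/s2.png",vision.camera("scene")[:,:,::-1])
s=readout.observe(); print(s["clock"],s["eef_pos"],s["opening"])
```

```text
{'camera_matrix': array([[309.30537992,   0.        , 277.53936523],
       [  0.        , 309.30537992, 209.05745855],
       [  0.        ,   0.        ,   1.        ]]), 'eye': array([0.53160411, 0.25140578, 0.32861705]), 'orientation': array([ 2.87714457e+00, -5.92972077e-04,  1.53446275e-01])}
9.875 [0.54137651 0.18751535 0.35993262] 0.9956900546806631
```

View pics/w1.png

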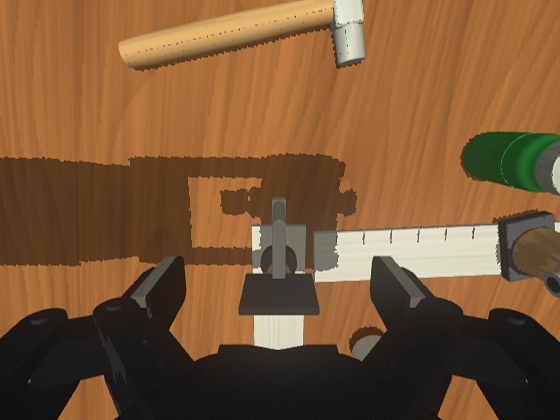

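View pics/s2.png

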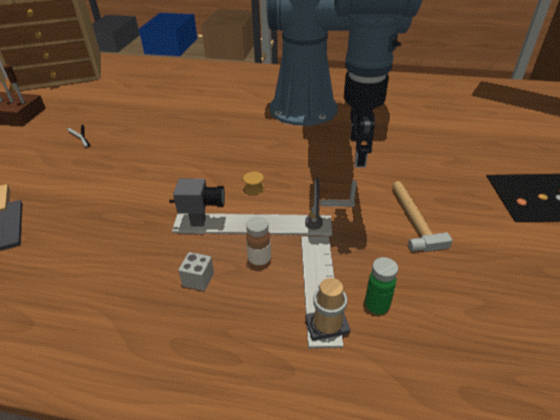

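The jar stands upright on the bench at scene (258,242), away from both sight lines. The wrist view shows the pin and arm at (279,200-250), the frame at (239-319,275-315) and the rail at right. I'll cross-check the angles from the wrist view, then grasp.

Run:
```python
from cell import ctrl, planner, readout, vision
from h import *
import pickle
i=pickle.load(open("w1.pkl","rb")); im=cv2.imread("pics/w1.png")
A=np.array([.5540,.1087]); a=np.radians(98.84)
pin=A+.08*np.array([np.cos(a),np.sin(a)])
print("pin top/base px",proj(i,[[*pin,.13],[*pin,.075]]),"axis top",proj(i,[[*A,.115]]))
g=cv2.cvtColor(im,cv2.COLOR_BGR2GRAY).astype(float)
G=cv2.Sobel(cv2.GaussianBlur(g,(3,3),0),cv2.CV_64F,0,1)
def edge(xs,y0,y1,sgn):
    return [(x,y0+np.argmax(sgn*G[y0:y1,x])) for x in xs]
def fit(p,z):
    P=cast(i,p,z)[:,:2].astype(np.float32); f=cv2.fitLine(P,cv2.DIST_HUBER,0,.001,.001).ravel(); return np.degrees(np.arctan2(f[1],f[0])),f[2:],np.abs((P-f[2:])@[-f[1],f[0]]).max()
print("rail up",fit(edge(range(345,490,4),215,240,1),.008)); print("rail lo",fit(edge(range(345,365,2),262,292,-1),.008))
# frame back top edge (z .115)
for lo,hi,s in((266,285,-1),(304,325,1)):
    p=edge(range(246,312,3),lo,hi,s); print(p[::6],fit(p,.115))
for y in (202,206,210,216): 
    x=g[y,265:295]; print(y,x.astype(int))
o=[np.pi,0,np.radians(8.84)]
ctrl.move_linear([*pin,.30],.15,o); ctrl.move_linear([*pin,.270],.06)
ctrl.set_gripper(0.0,30); s=readout.observe(); print(s["clock"],s["eef_pos"],s["opening"],s["ft_force"])
```

```text
pin top/base px [[277.74085203 224.32958584]
 [277.66141653 204.2366635 ]] axis top [[277.7856337  315.05024371]]
rail up (np.float32(11.470521), array([0.6831123 , 0.16422145], dtype=float32), np.float32(0.0007441163))
rail lo (np.float32(10.495537), array([0.644435  , 0.09594747], dtype=float32), np.float32(0.000829704))
[(246, np.int64(273)), (264, np.int64(274)), (282, np.int64(278)), (300, np.int64(273))] (np.float32(8.863774), array([0.5423853 , 0.14365076], dtype=float32), np.float32(0.0041132565))
[(246, np.int64(315)), (264, np.int64(315)), (282, np.int64(315)), (300, np.int64(315))] (np.float32(8.768848), array([0.5542387, 0.1087826], dtype=float32), np.float32(1.1365555e-08))
202 [ 72  70  67  67  69  66  63 104 107 102  89  82  83  85  84  82  81  88
 100 108 102  60  61  66  68  69  68  67  68  65]
206 [ 70  69  69  69  67  66  65 105  83  82  82  86  85  85  86  84  84  82
  82  89 102  61  63  66  69  70  67  66  66  64]
210 [70 69 69 69 68 64 68 98 81 81 84 84 87 85 85 85 86 83 82 81 96 66 68 69
 68 68 68 65 65 65]
216 [67 69 69 68 66 69 72 92 82 82 85 84 87 86 85 85 84 85 81 81 85 70 70 68
 66 67 66 67 68 66]
11.75 [0.54183512 0.18779096 0.2701813 ] 0.10641891978885759 [-0.31100552 -0.15713883  0.3831971 ]
```

Everything agrees: the wrist view puts the frame's front edge at (0.5542, 0.1088) and 8.8°, and the grip opening matches the 10 mm pin. Next I'll swing by 0.809 rad, turning the tool with the mirror.

Run:
```python
from cell import ctrl, planner, readout, vision
from h import *
import pickle
A=np.array([.5540,.1087]); y0=np.radians(8.84)
for th in np.linspace(0,.809,9)[1:]:
    a=y0+np.pi/2+th
    ctrl.move_linear([*(A+.08*np.array([np.cos(a),np.sin(a)])),.270],.05,[np.pi,0,y0+th])
ctrl.sleep(.4)
s=readout.observe(); d=s["eef_pos"][:2]-A
print(s["clock"],s["eef_pos"],s["orientation"],s["opening"],s["ft_force"].round(2),"r",np.hypot(*d),"th",np.arctan2(d[1],d[0])-y0-np.pi/2)
pickle.dump(vision.camera_info("wrist"),open("w3.pkl","wb"))
w=vision.camera("wrist")[:,:,::-1]; t=vision.camera("top")[:,:,::-1]; sc=vision.camera("scene")[:,:,::-1]
for n,m in(("w3",w),("t3",t),("s3",sc)): cv2.imwrite(f"pics/{n}.png",m)
z=np.hstack([cv2.resize(w,(400,300)),cv2.resize(sc[130:340,160:440],(400,300))]); z2=cv2.resize(t[70:280,150:430],(400,300))
cv2.imwrite("pics/c3.png",np.vstack([z,np.hstack([z2,np.zeros_like(z2)])]))
```

```text
14.6167 [0.48849437 0.15442921 0.27012671] [ 3.14125158e+00 -2.90240068e-04  9.62721071e-01] 0.10485842562504145 [2.13 0.87 3.84] r 0.07988834889751673 th 0.807062335636342
```

View pics/c3.png

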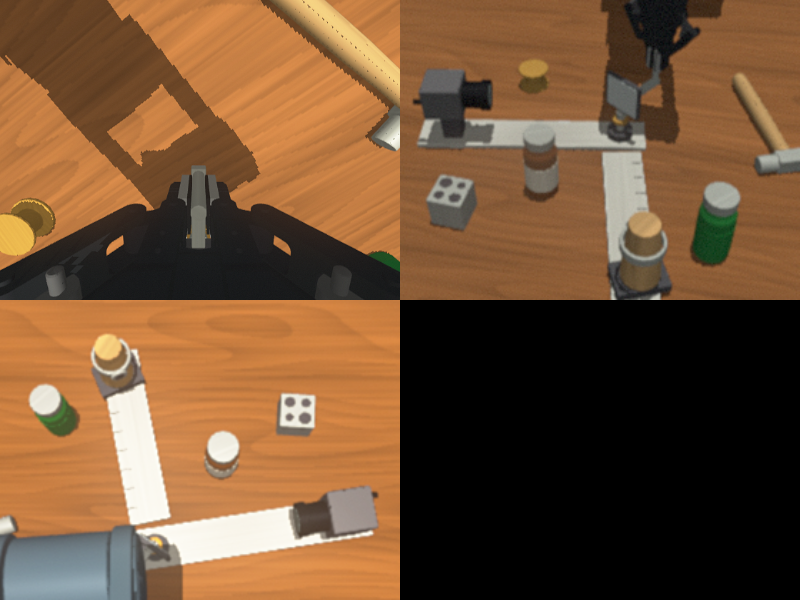

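The composite shows the mirror turned toward the bangle, the pin held between the fingers, the jar standing clear, and the bystanders unmoved. One last independent check of the mirror's angle, from the scene camera's view of the frame and the wrist's view of the arm.

Run:
```python
from cell import vision
from h import *
import pickle
s=vision.camera_info("scene"); i=pickle.load(open("w3.pkl","rb"))
A=np.array([.5540,.1087]); y0=np.radians(8.84)
for th in (.75,.807,.86):
    a=y0+th; u=np.array([np.cos(a),np.sin(a)])
    print(th,[proj(s,[[*(A+k*.032*u),.115]]).round(1)[0] for k in(-1,1)],"pin",proj(i,[[*(A+.08*np.array([-u[1],u[0]])),.13],[*(A+.08*np.array([-u[1],u[0]])),.075],[*(A+.06*np.array([-u[1],u[0]])),.075]]).round(1).tolist())
sc=cv2.imread("pics/s3.png")[165:235,285:355]; w=cv2.imread("pics/w3.png")[210:360,210:350]
cv2.imwrite("pics/c4.png",np.hstack([cv2.resize(sc,(420,420),interpolation=cv2.INTER_CUBIC),cv2.resize(w,(380,420))]))
# jar on bench
t=vision.camera_info("top"); im=cv2.imread("pics/t3.png"); h=cv2.cvtColor(im,cv2.COLOR_BGR2HSV)
m=((h[...,1]<45)&(h[...,2]>150)).astype(np.uint8)[150:195,280:330]
n,l,S,c=cv2.connectedComponentsWithStats(m)
for k in range(1,n):
    if S[k,4]>40: print("jar lid",S[k],cast(t,c[k]+[280,150],.11).round(4))
def ctr(f,lo,hi,roi):
    h=cv2.cvtColor(cv2.imread(f),cv2.COLOR_BGR2HSV); x0,x1,y0,y1=roi; M=cv2.inRange(h,lo,hi)[y0:y1,x0:x1]; q=cv2.moments(M,True); return round(q["m10"]/q["m00"]+x0,1),round(q["m01"]/q["m00"]+y0,1)
for n,lo,hi,roi in(("spool",(15,120,150),(30,255,255),(320,365,280,320)),("block",(0,0,80),(180,60,255),(335,380,125,175)),("green",(40,80,0),(85,255,255),(160,215,120,175))):
    print(n,ctr("pics/top0.png",lo,hi,roi),ctr("pics/t3.png",lo,hi,roi))
```

```text
0.75 [array([304.8, 179.3]), array([326. , 193.1])] pin [[291.1, 296.3], [286.9, 244.4], [284.6, 276.4]]
0.807 [array([304.2, 179.6]), array([326.6, 192.8])] pin [[279.6, 296.0], [278.9, 244.2], [278.7, 276.3]]
0.86 [array([303.7, 180. ]), array([327.2, 192.4])] pin [[268.8, 296.2], [271.4, 244.4], [273.3, 276.4]]
jar lid [ 15  12  22  22 371] [[0.6809 0.0122 0.11  ]]
spool (339.8, 297.2) (339.8, 297.2)
block (356.9, 149.5) (356.9, 149.5)
green (191.8, 153.7) (191.7, 153.7)
```

View pics/c4.png

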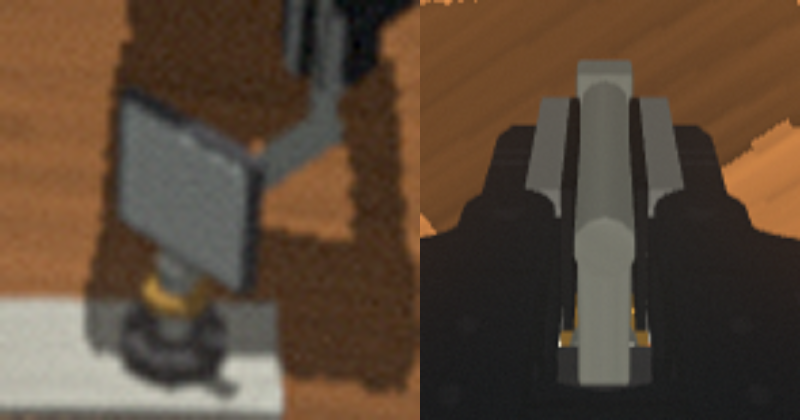

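The frame's top edge runs from about scene (305,181) to (328,192), as predicted for 0.81 rad. In the wrist view the arm and pin are centred at x≈278.2, within 1.5 px of the prediction (1 px is about 0.005 rad). The spool, block and green jar have not moved, and the jar stands at (0.681, 0.012). I'm handing the job in.

```bash
python3 -c "
from cell import ctrl,readout
s=readout.observe(); print(s['clock'],s['eef_pos'],s['opening'],s['ft_force'])
ctrl.sign_off()"
```

```text
14.7667 [0.48845831 0.154398   0.27011618] 0.09906265138662843 [2.15945075 1.22269198 3.78061631]
the job is handed in; nothing more can be done
```

The jar is out of the way and the mirror is turned to the bangle. I handed the job in at 14.8 s with the arm still holding the pin; the sign-off gives no verdict.

- **Jar:** I stood the brown jar upright on the bench at about (0.681, 0.012), roughly 0.1 m from both sight lines, and let go of it. The green look-alike was left alone.
- **Mirror angle:** I swung the mirror about 0.807 to 0.808 rad, against a target of 0.809 rad. The target comes from the measured bar and rail directions.
- **Angle checks:** The arm position gave 0.807 rad, the tool's turn gave 0.808 rad, and the wrist view of the pin gave about 0.81 rad. The scene view of the frame fits these, but it is too coarse to add precision.
- **Grip:** The fingers hold the pin at 30 N, and the wrist reads about 2.5 N sideways, which fits the spring.
- **Bystanders:** The spool and block, and the green jar, are within 0.1 px of where they started. I checked the hammer only by eye.

One early measurement disagreed: a short fit on the rail's lower edge gave 10.5°, against about 11.5° from the other three fits, so I ignored it. I did not measure the disc close up; the top view puts it within about 1 mm of the rail line.

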